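# Stir the bushes in the drying pan

### The arm

A 6-joint arm with a two-finger parallel gripper is mounted at the origin on the work surface. World frame = base frame: x ahead of the robot, y to its left, z up, the work surface at z = 0. Lengths are in m, angles in rad, forces in N, time in s.
With the tool pointing down it reaches from about 0.35 to 0.775 m from the base axis. Payload 5.5 kg.
Tool frame: the origin (TCP) lies between the finger pads; the fingertips stand 19 mm ahead of it and the grasp point (between the pads) is the TCP; z points along the fingers, y is the line along which they close (so a half turn about z gives the same grasp; the last joint's range is limited). The gripper opens to 85 mm and grips with 20 to 120 N. Pads are 22 mm wide; open, the fingers measure 114 mm over their backs; the gripper's body (76 mm by 85 mm) begins 54 mm behind the grasp point. The pads swing forward as they close: fully open they stand 13 mm farther back than shut.
Start: joints at [-1.327, 0.313, 0.046, 1.304, 0, 1.431], TCP at [0.215, -0.533, 0.25] pointing down, gripper open.
Joint ranges: [-2.76, 2.76], [-0.86, 1.69], [-1.03, 1.26], [-2.2, 2.34], [-1.47, 1.5], [-3.14, 3.14]. Speed limits (rad/s): [2.57, 2.57, 3.14, 3.14, 3.14, 3.14].

### API

Orientations are given as a unit quaternion [w, x, y, z].
In Python, from workcell import env gives the robot as it stands.
- The arm moves only by the shell command python3 -m pendant 'ROWS' [FORCE]. ROWS is JSON, a list of rows, each an object with "travel": the shift along the tool's x, y, z scaled (see below), a list of three; "rot": the turn, a rotation vector about the tool's x, y, z scaled (see below), a list of three; "fingers": the opening, from -1 (shut) to 1 (fully open). In form: [{"travel": [dx, dy, dz], "rot": [wx, wy, wz], "fingers": fingers}, ...]. A call has 1 to 10 rows; each row is the pose to reach, as a shift and turn from the pose commanded when the call began, along the tool's axes at that moment; what a row does not reach only later rows make up. The controller multiplies each number of a shift by 0.12 m and each number of a turn by 60 degrees. A row lasts 1/10 s, in which the tool goes at most 50 mm and 8.59 degrees, less where a joint would pass 70% of its speed; a pose out of reach is approached as far as the arm can. A call with a number of a shift or a turn outside -1 to 1 is refused whole. A call with a gripper value outside its range is refused whole. The fingers move at their own pace and stop on an object; FORCE is the grip in N (left out, the last holds). Time passes only in rows, so rows that repeat a pose let the fingers close. It gives the time, the measured TCP pose, the force, the opening and the grip force at its end, in the units of the state.
- env.get_state(): the state, without advancing time (a new reading comes with each control period).
- env.read_camera(name): name is "scene" or "top"; returns (picture, depth): 480x640x3 uint8, blue, green, red; 480x640 float32, m along the optical axis (not along the pixel's ray), 0 where there is no reading.
- env.camera_model(name): a dict with "fovy" (degrees; the focal length in pixels is half the picture's height over the tangent of half this angle, whatever the lens; pixels are square), "cx", "cy" (the principal point, pixels), "rvec" (rotation vector, rad) and "tvec" (3), from world to camera coordinates, as OpenCV has them. Camera axes: x right, y down, z forward; pixel columns grow to the right and rows downward; lengths in m; the calibration is good to about 2 mm. A picture is of the moment at which its call begins. camera_model takes no time and is no camera call.
- env.hand_in(): hands the job in; it is judged then, once.
Trained networks look in the newest picture that a camera, given by its name, has taken for a name from the list of things; names that differ only in an ending like _2 or _b are one class to them, and where a whole thing is asked for, a point or a joint stands for the part that bears it (a point fixed in the world has none). Each returns a list of dicts, best first, with "conf" (0 to 1); they miss things now and then, are a little off and sometimes report something else, mostly with a low value. They report only what shows in the picture. A call takes as long as a camera call. They do not tell look-alikes from the thing itself.
- env.outline_of(camera, target): "mask" (480x640 bool, what is visible of it) and "xy" ([column, row] in pixels, amid what is visible of it).
The state is a dict: "clock": time; "joint_pos": joint angles; "qvel": joint speeds; "tau": joint torques, N m; "tcp_pos": TCP position; "orientation": TCP orientation; "wrist_force": force on the tool from outside, world axes, zero at the start; "ft_torque": the same for the moment, N m; "finger_gap": finger opening in m; "grip_force": force on a finger pad.
Only numpy, scipy, OpenCV 4.12 (cv2) and the standard library are available. Lean on these libraries where they do the work, as an engineer would, in place of code of your own. Each camera call takes 0.05 s, during which the arm holds its last target. There are 200 camera calls.

### The job

The washed steel bushes are drying in the round pan under the low deck. Take the wooden stick out of its tin, put its tip down among the bushes and, beginning at the pan's open near side, stir them clockwise (seen from above) for two full turns, about halfway out from the middle, back to the near side, so that bushes in every quarter of the pan get shifted. Then stand the stick back in the tin, tip down, and let go; keep all the bushes in the pan, do not bump the deck, and leave the can, the intake pipe and the wrench alone.

Things in the scene. Friction and masses are not known exactly. Their poses are not given: they have to be found in the camera images.
- stick: plain round wooden stirring stick, 165 mm long: shaft 16 mm thick, rounded 19 mm tip, handle 22 mm thick from 90 to 165 mm from the tip; about 60 g. It starts leaning about 35 to 40 degrees from vertical in the tin, handle up, roughly towards the robot. Origin: very end of the tip; z axis along the stick from tip to handle
- stick_tip (a point): very end of the stick's tip (same as the stick's origin)
- stick_grip (a point): point on the stick's axis in the middle of the handle's upper part, 135 mm from the tip: where to hold it
- tin: plain metal tin fixed to the bench on a flat round foot (110 mm across, 4 mm thick), open at the top: outer diameter 82 mm, 80 mm high, wall 3 mm, inner floor 5 mm above the bench. Origin at the centre of its underside, on the bench, z up
- pan: round dark steel drying pan, fixed, open on top, flared: 42 mm high, outer diameter 172 mm at the foot, 208 mm at the rim, wall 4 mm, inner floor 5 mm above the bench; a short handle on its +y side reaches 135 mm from the centre. Origin: centre of its underside, on the bench; z up, -x is the open near side (towards the robot), +x the far side under the deck, +y left
- deck: low white shelf deck, fixed, over the far part of the pan: board 125 mm deep, 360 mm wide, underside 220 mm above the bench (202 at its far lip), parts up to 60 mm high on it. It spans from 10 mm on the near side of the pan's centre to 115 mm beyond it. Legs at its far corners, 168 mm to each side. Origin on the bench under the pan's centre, axes as the pan's
- deck_edge (a point): middle of the lower near edge of the deck's board, 220 mm above the bench
- can: bystander: closed tin can with a paper label, diameter 66 mm, 110 mm high, loose; origin at the centre of its underside
- manifold: bystander: aluminium intake pipe stub with two flanges, about 78 x 60 x 70 mm, loose; origin on the bench under its first flange
- wrench: bystander: steel wrench lying on the bench, loose; origin under its middle
- bush0: one of eight alike smooth, slippery steel bushes (short cylinders, 22 mm across, 18 mm high, 40 g) standing spread over the pan's floor, loose; origin at the centre of its underside. bush0/1, 2/3, 4/5 and 6/7 start in the pan's far-left, near-left, near-right and far-right quarters
- bush1: one of eight alike smooth, slippery steel bushes (short cylinders, 22 mm across, 18 mm high, 40 g) standing spread over the pan's floor, loose; origin at the centre of its underside. See bush0
- bush2: one of eight alike smooth, slippery steel bushes (short cylinders, 22 mm across, 18 mm high, 40 g) standing spread over the pan's floor, loose; origin at the centre of its underside. See bush0
- bush3: one of eight alike smooth, slippery steel bushes (short cylinders, 22 mm across, 18 mm high, 40 g) standing spread over the pan's floor, loose; origin at the centre of its underside. See bush0
- bush4: one of eight alike smooth, slippery steel bushes (short cylinders, 22 mm across, 18 mm high, 40 g) standing spread over the pan's floor, loose; origin at the centre of its underside. See bush0
- bush5: one of eight alike smooth, slippery steel bushes (short cylinders, 22 mm across, 18 mm high, 40 g) standing spread over the pan's floor, loose; origin at the centre of its underside. See bush0
- bush6: one of eight alike smooth, slippery steel bushes (short cylinders, 22 mm across, 18 mm high, 40 g) standing spread over the pan's floor, loose; origin at the centre of its underside. See bush0
- bush7: one of eight alike smooth, slippery steel bushes (short cylinders, 22 mm across, 18 mm high, 40 g) standing spread over the pan's floor, loose; origin at the centre of its underside. See bush0
There are look-alikes about, which are no part of the job. What is shaped like the pan but blue or green is not meant.

How it is judged:
By the outcome, as a careful person would: the job done as asked, in the order asked, and still so for the second after the job is handed in, with the robot touching nothing.
It also fails if it takes over 67 s, if anything falls off the work surface, if the arm or the gripper's body presses on something with over 40 N, if the wrist force passes 120 N, or if a joint passes its speed limit or range.

## Working session

There is one attempt and no reset: what is moved stays moved. The work goes in short steps, Python scripts to look and compute and a shell command to move; the robot and the scene stay as the last step left them, time stands still between calls to the robot, and variables do not carry over. Pictures are saved under pics/ and viewed, at most 10 in all, crops included, and the job is handed in when it is done.

```bash
mkdir -p pics; ls
python3 - <<'E'
from workcell import env
import cv2
s=env.get_state(); print({k:s[k] for k in('clock','tcp_pos','orientation','finger_gap')})
for c in('scene','top'):
    p,d=env.read_camera(c); cv2.imwrite(f'pics/{c}0.png',p); print(c,env.camera_model(c))
E
```

```text
pics
{'clock': 0.0, 'tcp_pos': array([ 0.21518375, -0.53267199,  0.24939201]), 'orientation': array([-9.40787002e-04,  9.81637637e-01,  1.90752887e-01, -3.89908966e-05]), 'finger_gap': 0.0853464545473857}
scene {'fovy': 54.64691413443724, 'cx': 319.271454408081, 'cy': 239.92982240127404, 'rvec': array([ 0.19287781, -2.77373986,  1.30236782]), 'tvec': array([0.48296697, 0.15989073, 1.1732049 ])}
top {'fovy': 56.571165200876024, 'cx': 311.7308666174312, 'cy': 230.34697242935022, 'rvec': array([ 2.11044607, -2.15428414,  0.20036024]), 'tvec': array([-0.04279779,  0.5327779 ,  1.02006654])}
```

View pics/scene0.png

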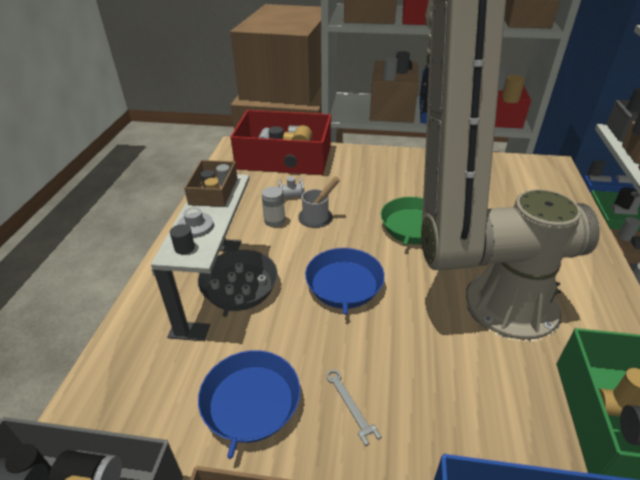

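View pics/top0.png

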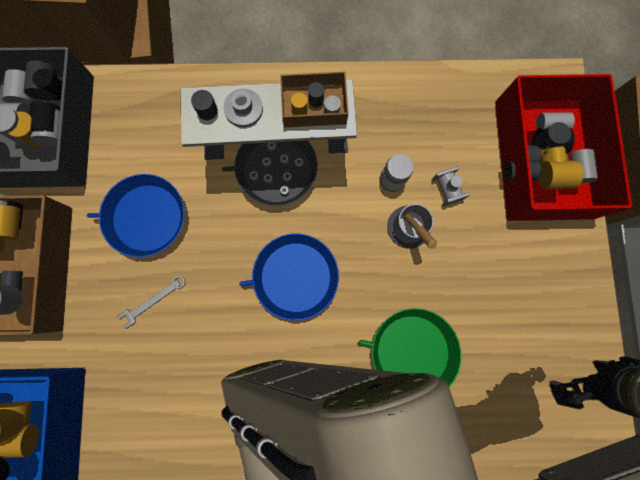

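The scene view shows the dark pan with bushes at (238,280) under the white deck, and the tin with the leaning stick at (316,205). The top view shows the pan at (276,168), the tin at (410,226) with the handle end at (430,242), the can at (397,172) and the manifold at (452,185). The pan candidates are dark (276,168), blue (143,216), blue (295,278) and green (415,350). Only the dark one fits, because it has bushes in it and sits under the deck.

```bash
cat > h.py <<'E'
from workcell import env
import numpy as np, cv2
from scipy.spatial.transform import Rotation as R
def cam(c):
    m=env.camera_model(c); f=240/np.tan(np.radians(m['fovy']/2))
    return np.array([[f,0,m['cx']],[0,f,m['cy']],[0,0,1]]),cv2.Rodrigues(m['rvec'])[0],m['tvec']
def cloud(c,d,mask):
    K,Rm,t=cam(c); v,u=np.nonzero(mask&(d>0)); z=d[v,u]
    P=np.stack([(u-K[0,2])/K[0,0]*z,(v-K[1,2])/K[1,1]*z,z],1)
    return (P-t)@Rm
def proj(c,P):
    K,Rm,t=cam(c); q=(np.atleast_2d(P)@Rm.T+t)@K.T; return q[:,:2]/q[:,2:]
def ray(c,uv,z):
    K,Rm,t=cam(c); d=Rm.T@np.linalg.solve(K,[*uv,1]); o=-Rm.T@t
    return o+d*(z-o[2])/d[2]
E
python3 - <<'E'
from h import *
np.set_printoptions(precision=4,suppress=True)
im={}
for c in('top','scene'):
    p,d=env.read_camera(c); im[c]=p
    for n in('stick','tin','pan','deck','can','manifold','bush0'):
        for o in env.outline_of(c,n)[:9]:
            if o['conf']<.3: continue
            m=cv2.erode(o['mask'].astype(np.uint8),np.ones((2,2)))>0
            P=cloud(c,d,m)
            if len(P)<3: continue
            print(c,n,round(o['conf'],2),np.round(o['xy']),len(P),'med',np.median(P,0),'lo',np.percentile(P,2,0),'hi',np.percentile(P,98,0))
            if n in('stick','pan','tin','deck'): np.save(f'{c}_{n}_{int(o["xy"][0])}.npy',P)
            if n=='stick':
                Q=P-P.mean(0); print('  axis',np.linalg.svd(Q)[2][0] if len(Q)<3000 else '')
p=im['top']; a=cv2.resize(p[120:260,220:480],None,fx=3,fy=3,interpolation=cv2.INTER_CUBIC); cv2.imwrite('pics/crop1.png',a)
E
ls *.npy
```

```text
top stick 0.65 [424. 234.] 302 med [ 0.5103 -0.3017  0.1066] lo [ 0.4763 -0.3201  0.0246] hi [ 0.5691 -0.2845  0.1395]
  axis [-0.596  -0.1831  0.7818]
top tin 0.83 [405. 225.] 1214 med [ 0.5436 -0.2902  0.0099] lo [ 0.4953 -0.3347 -0.001 ] hi [ 0.5832 -0.2486  0.0792]
top pan 0.83 [141. 215.] 5407 med [0.584  0.3699 0.0047] lo [ 0.4897  0.2721 -0.0007] hi [0.6725 0.4536 0.0403]
top pan 0.83 [417. 344.] 4893 med [ 0.2551 -0.3011  0.0044] lo [ 0.186  -0.3835 -0.0006] hi [ 0.3324 -0.194   0.0409]
top pan 0.77 [279. 174.] 3787 med [0.6936 0.034  0.0045] lo [ 0.6068 -0.0629 -0.001 ] hi [0.7657 0.1279 0.0411]
top pan 0.75 [295. 276.] 5897 med [ 0.4235 -0.0114  0.0048] lo [ 0.3311 -0.1052 -0.0007] hi [0.5162 0.0829 0.0411]
top deck 0.84 [273. 112.] 10798 med [0.7409 0.0234 0.2361] lo [ 0.6866 -0.1375  0.0038] hi [0.8051 0.2046 0.2849]
top can 0.6 [394. 170.] 876 med [ 0.6556 -0.2545  0.106 ] lo [ 0.6352 -0.2866  0.0112] hi [ 0.6918 -0.228   0.1112]
top manifold 0.81 [450. 184.] 643 med [ 0.6344 -0.3959  0.0422] lo [ 0.5977 -0.4321  0.0149] hi [ 0.6787 -0.369   0.0707]
top bush0 0.64 [286. 
[... 1866 characters left out ...]
9 [238. 269.] 33 med [ 0.7095 -0.0175  0.0193] lo [ 0.7029 -0.0235  0.0087] hi [ 0.7164 -0.0121  0.0258]
scene bush0 0.49 [232. 287.] 49 med [0.7111 0.0638 0.0209] lo [0.7047 0.0544 0.0065] hi [0.7204 0.0694 0.0261]
scene bush0 0.48 [246. 288.] 55 med [0.6678 0.0591 0.0207] lo [0.661  0.0474 0.0051] hi [0.677  0.0643 0.0263]
scene bush0 0.47 [249. 272.] 52 med [0.6719 0.011  0.0199] lo [0.6644 0.0021 0.006 ] hi [0.6798 0.017  0.0253]
scene_deck_195.npy
scene_deck_214.npy
scene_pan_241.npy
scene_pan_248.npy
scene_pan_340.npy
scene_pan_405.npy
scene_stick_328.npy
scene_tin_314.npy
top_deck_273.npy
top_pan_140.npy
top_pan_279.npy
top_pan_295.npy
top_pan_416.npy
top_stick_423.npy
top_tin_404.npy
```

View pics/crop1.png

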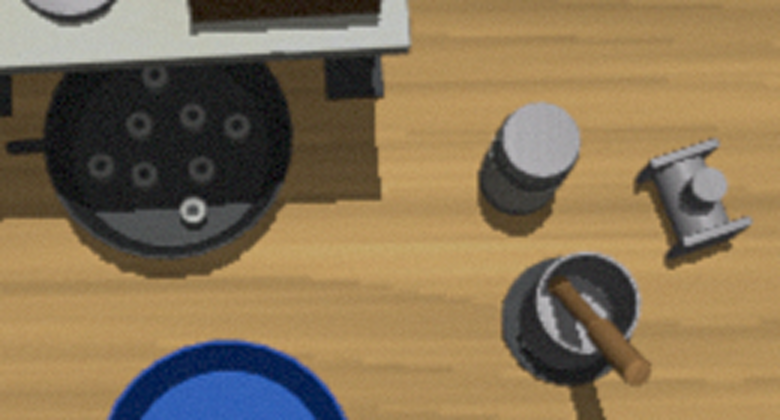

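The crop confirms the dark pan at about (276,168) with eight bushes, the deck over its far part, and the stick's handle leaning out of the tin towards the lower right. Next I fit the geometry.

```bash
cat > fit.py <<'E'
from h import *
from scipy.optimize import least_squares as LS
np.set_printoptions(precision=4,suppress=True)
L=np.load
def circ(P,r): 
    return LS(lambda c:np.hypot(*(P[:,:2]-c).T)-r,P[:,:2].mean(0),loss='soft_l1',f_scale=.002)
for c,f in(('top','top_pan_279'),('scene','scene_pan_241')):
    P=L(f+'.npy'); P=P[(P[:,2]>.038)&(P[:,2]<.045)]; s=circ(P,.1025); k=np.hypot(*(P[:,:2]-s.x).T)<.11; s=circ(P[k],.1025)
    print('pan',s.x,k.sum(),s.cost)
for f in('top_tin_404','scene_tin_314'):
    P=L(f+'.npy'); P=P[(P[:,2]>.074)&(P[:,2]<.083)]; s=circ(P,.0395); print('tin',s.x,len(P),s.cost)
for f in('top_deck_273','scene_deck_195'):
    P=L(f+'.npy'); P=P[(P[:,2]>.225)&(P[:,2]<.242)]
    h=cv2.minAreaRect(P[:,:2].astype(np.float32)); print('deck',h,np.median(P[:,2]))
    b=np.arange(-.12,.2,.02); e=[(y+.01,np.percentile(P[(P[:,1]>y)&(P[:,1]<y+.02),0],1)) for y in b]; e=np.array(e); pf=np.polyfit(e[:,0],e[:,1],1); print(' edge x=a*y+b',pf, 'yaw',np.degrees(-np.arctan(pf[0])))
# stick: cylinder fit on handle+shaft
S=np.vstack([L('top_stick_423.npy'),L('scene_stick_328.npy')])
S=S[(S[:,1]>-.335)&(S[:,2]>.015)]
def res(p,S=S):
    a=np.array([p[0],p[1],1]);a/=np.linalg.norm(a); b=np.array([p[2],p[3],.11]); q=S-b; t=q@a
    d=np.linalg.norm(q-np.outer(t,a),axis=1); te=p[4]
    s=te+t   # distance from tip
    r=np.where(s>90e-3,.011,.008)
    return np.hypot(d-r,np.maximum(0,s-.165)+np.maximum(0,-s))
best=min((LS(res,[-.7,-.25,.505,-.303,t0],loss='soft_l1',f_scale=.002) for t0 in(.1,.12,.13,.14)),key=lambda s:s.cost)
p=best.x;a=np.array([p[0],p[1],1]);a/=np.linalg.norm(a);b=np.array([p[2],p[3],.11]);tip=b-a*p[4]
k=res(p)<.004; t=(S[k]-tip)@a
print('stick',p,'axis',a,'lean',np.degrees(np.arccos(a[2])),'tip',tip,'grip',tip+.135*a,'end',tip+.165*a,'t range',t.min(),np.percentile(t,99),t.max(),k.mean(),best.cost)
im,_=env.read_camera('top');im2,_=env.read_camera('scene')
out=[]
for c,i,x0,y0 in(('top',im,380,180),('scene',im2,270,150)):
    i=cv2.resize(i[y0:y0+90,x0:x0+90],None,fx=4,fy=4)
    for q in(tip,tip+.09*a,tip+.135*a,tip+.165*a):
        u=(proj(c,q)[0]-[x0,y0]+.5)*4; cv2.circle(i,tuple(int(v) for v in u),3,(0,0,255),-1)
    out.append(i)
cv2.imwrite('pics/stick.png',np.hstack(out))
E
python3 fit.py
```

```text
pan [0.6996 0.033 ] 220 0.00044056089516181343
pan [0.6971 0.0334] 278 0.0006531859815482732
tin [ 0.5442 -0.2961] 117 6.460372544123333e-05
tin [ 0.5429 -0.2952] 40 5.5476329723328016e-05
deck ((0.748862087726593, 0.033412203192710876), (0.1238858699798584, 0.35638564825057983), 2.086263418197632) 0.2344762513554164
 edge x=a*y+b [-0.0365  0.689 ] yaw 2.091077276659104
deck ((0.7476822137832642, 0.03519034385681152), (0.12456125766038895, 0.36422470211982727), 2.1190128326416016) 0.23563426007514518
 edge x=a*y+b [-0.035   0.6876] yaw 2.003403719014014
stick [-0.7646 -0.2283  0.4982 -0.3109  0.1275] axis [-0.5976 -0.1785  0.7817] lean 38.58683545315343 tip [ 0.5744 -0.2882  0.0104] grip [ 0.4937 -0.3123  0.1159] end [ 0.4758 -0.3176  0.1393] t range 0.006366049164785446 0.1605715733574873 0.16203710640805385 0.9064449064449065 0.0007415816120584038
```

View pics/stick.png

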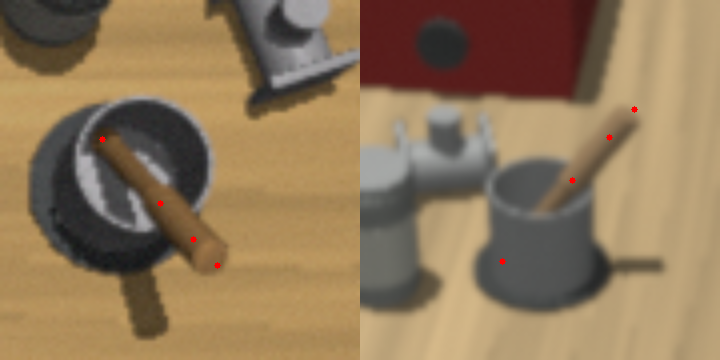

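The fitted points lie on the stick in both views: tip at (0.574,-0.288,0.010), lean 38.6°, grip at (0.494,-0.312,0.116). I'll keep this lean throughout, with the tool tilted about 25° back. That way the gripper stays on the near side of the deck while only the stick reaches under it.

```bash
cat >> h.py <<'E'
np.set_printoptions(precision=4,suppress=True)
def now():
    s=env.get_state(); q=s['orientation']; return s,np.array(s['tcp_pos']),R.from_quat(np.r_[q[1:],q[0]])
def tool(az,tilt):
    az,tilt=np.radians([az,tilt]); z=np.array([np.sin(tilt)*np.cos(az),np.sin(tilt)*np.sin(az),-np.cos(tilt)])
    y=np.array([np.sin(az),-np.cos(az),0]); return R.from_matrix(np.stack([np.cross(y,z),y,z],1))
def rel(p,Rt,p0,R0):
    return np.round(R0.inv().apply(np.array(p)-p0)/.12,3),np.round(np.degrees((R0.inv()*Rt).as_rotvec())/60,3)
G=np.array([.4937,-.3123,.1159]); A=np.array([-.5976,-.1785,.7817])
E
python3 - <<'E'
from h import *
s,p,Q=now(); T=tool(16.6,25); z=T.as_matrix()[:,2]; print('z',z)
pre=G-.09*z; print(pre,np.linalg.norm(pre-p)); 
m=(p+pre)/2
for w in(p+(pre-p)/3,): print(rel(w,T,p,Q))
print('full',rel(pre,T,p,Q))
E
```

```text
z [ 0.405   0.1207 -0.9063]
[ 0.4572 -0.3232  0.1975] 0.3247161350243959
(array([ 0.842, -0.289,  0.147]), array([-0.019,  0.416,  0.088]))
full (array([ 2.525, -0.868,  0.44 ]), array([-0.019,  0.416,  0.088]))
```

```bash
python3 -m pendant '[{"travel":[0.28,-0.1,0.05],"rot":[-0.01,0.14,0.03],"fingers":1},{"travel":[0.56,-0.19,0.1],"rot":[-0.01,0.28,0.06],"fingers":1},{"travel":[0.84,-0.29,0.15],"rot":[-0.02,0.416,0.088],"fingers":1},{"travel":[0.84,-0.29,0.15],"rot":[-0.02,0.416,0.088],"fingers":1}]' 80
python3 - <<'E'
from h import *
s,p,Q=now(); T=tool(16.6,25); z=T.as_matrix()[:,2]
print(p,s['clock'],s['joint_pos'],'full',rel(G-.09*z,T,p,Q))
E
```

```text
clock: 1.4
tcp_pos: [0.2953, -0.4597, 0.2301]
orientation: [-0.034, 0.966, 0.14, 0.215]
wrist_force: [-0.1, 0.6, -0.3]
finger_gap: 0.0855
grip_force: 0.0
[ 0.2953 -0.4597  0.2301] 1.4 [-1.3721  0.253  -0.1519  1.2142  0.436   1.4707] full (array([ 1.348, -0.704,  0.937]), array([-0.005, -0.002, -0.003]))
```

```bash
python3 -m pendant '[{"travel":[0.3,-0.15,0.2],"rot":[0,0,0],"fingers":1},{"travel":[0.6,-0.3,0.4],"rot":[0,0,0],"fingers":1},{"travel":[0.9,-0.45,0.6],"rot":[0,0,0],"fingers":1},{"travel":[0.98,-0.51,0.68],"rot":[0,0,0],"fingers":1},{"travel":[0.98,-0.51,0.68],"rot":[0,0,0],"fingers":1}]'
python3 - <<'E'
from h import *
s,p,Q=now(); T=tool(16.6,25); z=T.as_matrix()[:,2]
print(p,s['clock'],s['joint_pos'],'pre',rel(G-.09*z,T,p,Q),'grip',rel(G,T,p,Q))
E
```

```text
clock: 1.9
tcp_pos: [0.4145, -0.3628, 0.2081]
orientation: [-0.031, 0.966, 0.143, 0.213]
wrist_force: [-0.5, 0.2, 0.3]
finger_gap: 0.0857
grip_force: 0.0
[ 0.4145 -0.3628  0.2081] 1.9 [-1.0826  0.175  -0.3072  0.9978  0.4251  1.7841] pre (array([ 0.359, -0.213,  0.264]), array([-0.   ,  0.002,  0.005])) grip (array([ 0.36 , -0.213,  1.014]), array([-0.   ,  0.002,  0.005]))
```

```bash
python3 -m pendant '[{"travel":[0.18,-0.11,0.13],"rot":[0,0,0],"fingers":1},{"travel":[0.36,-0.213,0.264],"rot":[0,0,0],"fingers":1},{"travel":[0.36,-0.213,0.45],"rot":[0,0,0],"fingers":1},{"travel":[0.36,-0.213,0.6],"rot":[0,0,0],"fingers":1},{"travel":[0.36,-0.213,0.8],"rot":[0,0,0],"fingers":1},{"travel":[0.36,-0.213,1],"rot":[0,0,0],"fingers":1},{"travel":[0.36,-0.213,1],"rot":[0,0,0],"fingers":1}]'
python3 - <<'E'
from h import *
s,p,Q=now(); T=tool(16.6,25)
print(p,'grip',rel(G,T,p,Q))
out=[]
for c,x0,y0 in(('top',360,160),('scene',260,130)):
    i,_=env.read_camera(c); out.append(cv2.resize(i[y0:y0+120,x0:x0+120],None,fx=3.3,fy=3.3))
cv2.imwrite('pics/grasp.png',np.hstack(out))
E
```

```text
clock: 2.6
tcp_pos: [0.4913, -0.3141, 0.1151]
orientation: [-0.032, 0.966, 0.141, 0.212]
wrist_force: [-0.2, 0.4, -0.7]
finger_gap: 0.0853
grip_force: 0.0
[ 0.4913 -0.3141  0.1151] grip (array([ 0.024, -0.009,  0.003]), array([-0.002,  0.003, -0.001]))
```

View pics/grasp.png

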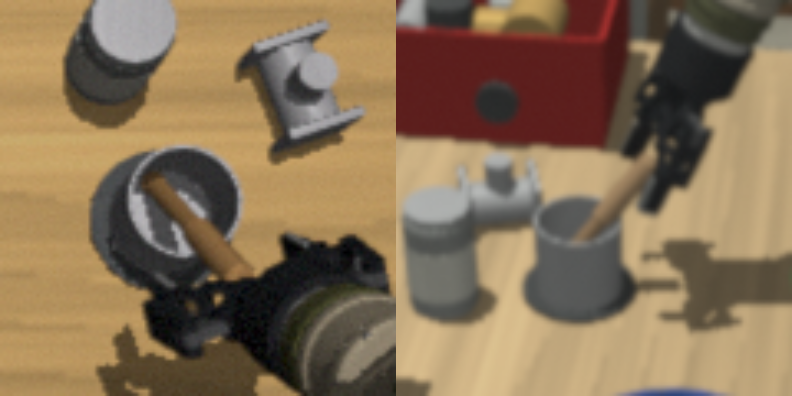

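The handle sits centred between the open fingers, at about (225,265) in the left panel, and the fingers are clear of the tin rim. Closing.

```bash
python3 -m pendant '[{"travel":[0.02,-0.01,0],"rot":[0,0,0],"fingers":1},{"travel":[0.02,-0.01,0],"rot":[0,0,0],"fingers":-1},{"travel":[0.02,-0.01,0],"rot":[0,0,0],"fingers":-1},{"travel":[0.02,-0.01,0],"rot":[0,0,0],"fingers":-1},{"travel":[0.02,-0.01,0],"rot":[0,0,0],"fingers":-1},{"travel":[0.02,-0.01,0],"rot":[0,0,0],"fingers":-1},{"travel":[0.02,-0.01,0],"rot":[0,0,0],"fingers":-1},{"travel":[0.02,-0.01,0],"rot":[0,0,0],"fingers":-1}]' 80
python3 - <<'E'
from h import *
s,p,Q=now(); T=tool(16.6,25)
print(p,rel(G,T,p,Q))
u=np.array([-.25,-.075,.9]); u/=np.linalg.norm(u)
for d in(.04,.08,.115): print(rel(p+d*u,Q,p,Q))
E
```

```text
clock: 3.5
tcp_pos: [0.494, -0.3125, 0.1187]
orientation: [-0.031, 0.966, 0.141, 0.214]
wrist_force: [-2.3, 0.3, 3.4]
finger_gap: 0.0204
grip_force: 77.9
[ 0.494  -0.3125  0.1187] (array([-0.011, -0.002,  0.021]), array([0.001, 0.   , 0.001]))
(array([ 0.051,  0.   , -0.329]), array([0., 0., 0.]))
(array([ 0.102,  0.001, -0.659]), array([0., 0., 0.]))
(array([ 0.147,  0.001, -0.947]), array([0., 0., 0.]))
```

```bash
python3 -m pendant '[{"travel":[0.025,0,-0.16],"rot":[0,0,0],"fingers":-1},{"travel":[0.05,0,-0.33],"rot":[0,0,0],"fingers":-1},{"travel":[0.075,0,-0.5],"rot":[0,0,0],"fingers":-1},{"travel":[0.1,0,-0.66],"rot":[0,0,0],"fingers":-1},{"travel":[0.13,0,-0.83],"rot":[0,0,0],"fingers":-1},{"travel":[0.15,0,-1],"rot":[0,0,0],"fingers":-1},{"travel":[0.15,0,-1],"rot":[0,0,0],"fingers":-1}]'
cat > st.py <<'E'
# measure stick in hand: axis and tip in the tool frame
from h import *
from scipy.optimize import least_squares as LS
s,p,Q=now(); a0=Q.apply(np.load('ax.npy')) if 0 else A
S=[]
for c in('top','scene'):
    i,d=env.read_camera(c)
    for o in env.outline_of(c,'stick')[:1]:
        P=cloud(c,d,o['mask']); q=P-p; t=q@a0; r=np.linalg.norm(q-np.outer(t,a0),axis=1)
        k=(r<.03)&(t<-.025)&(t>-.15); print(c,o['conf'],k.sum()); S.append(P[k])
    cv2.imwrite(f'pics/st_{c}.png',i)
S=np.vstack(S)
e1=np.cross(a0,[0,1,0]);e1/=np.linalg.norm(e1);e2=np.cross(a0,e1)
def ax(v): a=a0+v[0]*e1+v[1]*e2; return a/np.linalg.norm(a)
def res(v):
    a=ax(v); q=S-(p+v[2]*e1+v[3]*e2); t=q@a
    rr=np.where(t>-.045,.011,.008); return np.linalg.norm(q-np.outer(t,a),axis=1)-rr
f=LS(res,[0,0,0,0],loss='soft_l1',f_scale=.002); a=ax(f.x); b=p+f.x[2]*e1+f.x[3]*e2
t=(S-b)@a; print('axis',a,'lean',np.degrees(np.arccos(a[2])),'az',np.degrees(np.arctan2(-a[1],-a[0])),'off',f.x,'tmin',t.min(),np.percentile(t,1))
tip=b+np.percentile(t,.5)*a; print('clock',s['clock'],'tip',tip,'nominal',b-.135*a,'toolframe ax',Q.inv().apply(a),'tip',Q.inv().apply(b-.135*a-p))
E
python3 st.py
```

```text
clock: 4.2
tcp_pos: [0.4615, -0.3234, 0.2373]
orientation: [-0.029, 0.966, 0.141, 0.215]
wrist_force: [0.0, -0.5, -0.5]
finger_gap: 0.0202
grip_force: 78.1
top 0.8 258
scene 0.52 216
axis [-0.5951 -0.1709  0.7853] lean 38.25538299088775 az 16.022411959536175 off [-0.0041 -0.0077  0.0025 -0.0018] tmin -0.1395105560214828 -0.13690069215816608
clock 4.2 tip [ 0.5413 -0.298   0.1279] nominal [ 0.5397 -0.2985  0.1301] toolframe ax [-0.2281 -0.0024 -0.9736] tip [ 0.0288 -0.002   0.1319]
```

```bash
cat >> h.py <<'E'
TT=np.array([.029,-.002,.1335]); C=np.array([.6985,.033]); PY=np.radians(2.05)
PT=tool(2,25)
def tipw(phi,r=.045,z=.011):   # phi: angle from near side (-x), clockwise from above
    a=np.pi+PY-phi; return np.r_[C+r*np.array([np.cos(a),np.sin(a)]),z]
def tcp(tip,Q=PT): return tip-Q.apply(TT)
E
python3 - <<'E'
from h import *
s,p,Q=now(); st=tipw(0,z=.10); e=tcp(st); print(st,e)
print('all',rel(e,PT,p,Q)); print('third',rel(p+(e-p)/3,PT,p,Q)); print('z',PT.as_matrix()[:,2])
E
```

```text
[0.6535 0.0314 0.1   ] [0.5709 0.0265 0.2087]
all (array([ 1.462, -2.515,  0.91 ]), array([-0.104,  0.001,  0.22 ]))
third (array([ 0.487, -0.838,  0.303]), array([-0.104,  0.001,  0.22 ]))
z [ 0.4224  0.0147 -0.9063]
```

```bash
python3 -m pendant '[{"travel":[0.12,-0.21,0.07],"rot":[-0.03,0,0.05],"fingers":-1},{"travel":[0.24,-0.42,0.14],"rot":[-0.05,0,0.11],"fingers":-1},{"travel":[0.36,-0.63,0.22],"rot":[-0.08,0,0.165],"fingers":-1},{"travel":[0.48,-0.84,0.3],"rot":[-0.104,0,0.22],"fingers":-1},{"travel":[0.48,-0.84,0.3],"rot":[-0.104,0,0.22],"fingers":-1}]'
python3 - <<'E'
from h import *
s,p,Q=now(); e=tcp(tipw(0,z=.10)); print(p,s['clock'],rel(e,PT,p,Q)); print('half',rel(p+(e-p)/2,PT,p,Q))
E
```

```text
clock: 4.9
tcp_pos: [0.496, -0.2013, 0.2243]
orientation: [-0.005, 0.976, 0.019, 0.215]
wrist_force: [-0.2, -0.2, -0.8]
finger_gap: 0.0206
grip_force: 78.3
[ 0.496  -0.2013  0.2243] 4.9 (array([ 0.578, -1.872,  0.414]), array([-0.003,  0.002,  0.004]))
half (array([ 0.289, -0.936,  0.207]), array([-0.003,  0.002,  0.004]))
```

```bash
python3 -m pendant '[{"travel":[0.08,-0.25,0.05],"rot":[0,0,0],"fingers":-1},{"travel":[0.15,-0.5,0.1],"rot":[0,0,0],"fingers":-1},{"travel":[0.23,-0.75,0.16],"rot":[0,0,0],"fingers":-1},{"travel":[0.29,-0.936,0.207],"rot":[0,0,0],"fingers":-1}]' && python3 -m pendant '[{"travel":[0.08,-0.25,0.05],"rot":[0,0,0],"fingers":-1},{"travel":[0.15,-0.5,0.1],"rot":[0,0,0],"fingers":-1},{"travel":[0.23,-0.75,0.16],"rot":[0,0,0],"fingers":-1},{"travel":[0.29,-0.93,0.207],"rot":[0,0,0],"fingers":-1},{"travel":[0.29,-0.93,0.207],"rot":[0,0,0],"fingers":-1}]'; sed -i 's/+=0//; s/if 0 else A/if 0 else Q.apply([-.2281,-.0024,-.9736])/' st.py; python3 st.py
python3 - <<'E'
from h import *
s,p,Q=now(); print(p,s['clock'],'toptip',p+Q.apply(TT),rel(tcp(tipw(0,z=.10)),PT,p,Q),'down',rel(tcp(tipw(0)),PT,p,Q))
out=[]
for c,x0,y0 in(('top',200,90),('scene',170,180)):
    i=cv2.imread(f'pics/st_{c}.png'); out.append(cv2.resize(i[y0:y0+150,x0:x0+130],None,fx=3,fy=3))
cv2.imwrite('pics/pan1.png',np.hstack(out))
E
```

```text
clock: 5.3
tcp_pos: [0.5346, -0.091, 0.2171]
orientation: [-0.003, 0.976, 0.018, 0.216]
wrist_force: [0.0, -0.9, -0.7]
finger_gap: 0.0203
grip_force: 78.5
clock: 5.8
tcp_pos: [0.5729, 0.0227, 0.2088]
orientation: [-0.004, 0.976, 0.019, 0.215]
wrist_force: [0.8, 0.2, -0.6]
finger_gap: 0.0205
grip_force: 78.5
scene 0.51 219
axis [-0.6139 -0.0162  0.7893] lean 37.884519101903805 az 1.509570573522692 off [-0.0028 -0.0048  0.0017  0.0016] tmin -0.1323285172657119 -0.1302142187821301
clock 5.8 tip [0.6525 0.0233 0.1038] nominal [0.6545 0.0234 0.1012] toolframe ax [-0.2253 -0.0071 -0.9743] tip [0.0287 0.0025 0.1319]
[0.5725 0.0197 0.2097] 6.0 toptip [0.655  0.0244 0.1008] (array([-0.013, -0.057,  0.002]), array([0.002, 0.001, 0.001])) down (array([-0.326, -0.058,  0.675]), array([0.002, 0.001, 0.001]))
```

View pics/pan1.png

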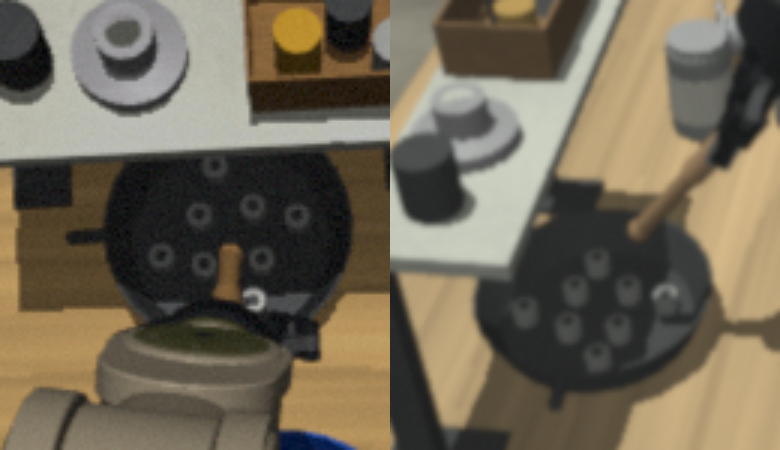

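The stick hangs over the pan's near part with its tip at about (230,250) in the left panel, between the bushes. The gripper is clear of the deck edge. Descending.

```bash
python3 -m pendant '[{"travel":[-0.01,-0.057,0.0],"rot":[0,0,0],"fingers":-1},{"travel":[-0.1,-0.057,0.18],"rot":[0,0,0],"fingers":-1},{"travel":[-0.17,-0.057,0.35],"rot":[0,0,0],"fingers":-1},{"travel":[-0.25,-0.057,0.51],"rot":[0,0,0],"fingers":-1},{"travel":[-0.3,-0.057,0.62],"rot":[0,0,0],"fingers":-1},{"travel":[-0.326,-0.058,0.675],"rot":[0,0,0],"fingers":-1},{"travel":[-0.326,-0.058,0.675],"rot":[0,0,0],"fingers":-1},{"travel":[-0.326,-0.058,0.675],"rot":[0,0,0],"fingers":-1}]'; python3 st.py
python3 - <<'E'
from h import *
s,p,Q=now(); tip=p+Q.apply(TT); print(p,s['clock'],s['wrist_force'],'tip',tip,tipw(0),rel(tcp(tipw(0)),PT,p,Q))
K=PT.inv()
for n in range(0,49): print(n,*np.round(K.apply(tipw(2*np.pi*n/48)-tipw(0))/.12,3))
E
```

```text
clock: 6.8
tcp_pos: [0.5719, 0.0269, 0.121]
orientation: [-0.003, 0.976, 0.017, 0.217]
wrist_force: [0.1, -0.0, -0.0]
finger_gap: 0.0202
grip_force: 79.0
top 0.53 111
scene 0.81 223
axis [-0.6209 -0.0136  0.7838] lean 38.393462461898096 az 1.2547272103431473 off [ 0.0027 -0.0038  0.0017 -0.001 ] tmin -0.14805753653452483 -0.13402491130310934
clock 6.8 tip [0.6551 0.0298 0.0132] nominal [0.6543 0.0298 0.0142] toolframe ax [-0.2307 -0.0063 -0.973 ] tip [ 0.0295 -0.0002  0.1317]
[0.572  0.0271 0.1212] 7.0 [ 0.5707 -0.4243 -0.7686] tip [0.6547 0.0317 0.0125] [0.6535 0.0314 0.011 ] (array([-0.013,  0.004,  0.007]), array([ 0.002, -0.001,  0.001]))
0 0.0 0.0 0.0
1 0.003 -0.049 0.001
2 0.012 -0.097 0.005
3 0.026 -0.144 0.012
4 0.045 -0.188 0.021
5 0.07 -0.228 0.033
6 0.099 -0.265 0.046
7 0.133 -0.298 0.062
8 0.17 -0.325 0.079
9 0.21 -0.347 0.098
10 0.252 -0.362 0.117
11 0.295 -0.372 0.138
12 0.34 -0.375 0.158
13 0.384 -0.372 0.179
14 0.428 -0.363 0.199
15 0.47 -0.347 0.219
16 0.51 -0.325 0.238
17 0.547 -0.298 0.255
18 0.58 -0.266 0.27
19 0.609 -0.229 0.284
20 0.634 -0.188 0.296
21 0.654 -0.144 0.305
22 0.668 -0.098 0.312
23 0.677 -0.05 0.316
24 0.68 -0.001 0.317
25 0.677 0.048 0.316
26 0.668 0.096 0.312
27 0.654 0.143 0.305
28 0.634 0.187 0.296
29 0.61 0.228 0.284
30 0.58 0.265 0.271
31 0.547 0.297 0.255
32 0.51 0.324 0.238
33 0.47 0.346 0.219
34 0.428 0.362 0.2
35 0.385 0.371 0.179
36 0.34 0.375 0.159
37 0.296 0.372 0.138
38 0.252 0.362 0.118
39 0.21 0.346 0.098
40 0.17 0.325 0.079
41 0.133 0.297 0.062
42 0.1 0.265 0.047
43 0.07 0.228 0.033
44 0.046 0.187 0.021
45 0.026 0.143 0.012
46 0.012 0.097 0.005
47 0.003 0.049 0.001
48 -0.0 0.0 -0.0
```

```bash
python3 -m pendant '[{"travel":[-0.009,-0.059,0.01],"rot":[0,0,0],"fingers":-1},{"travel":[0.004,-0.116,0.016],"rot":[0,0,0],"fingers":-1},{"travel":[0.024,-0.17,0.025],"rot":[0,0,0],"fingers":-1},{"travel":[0.052,-0.22,0.038],"rot":[0,0,0],"fingers":-1},{"travel":[0.087,-0.265,0.054],"rot":[0,0,0],"fingers":-1},{"travel":[0.127,-0.303,0.073],"rot":[0,0,0],"fingers":-1},{"travel":[0.173,-0.334,0.095],"rot":[0,0,0],"fingers":-1},{"travel":[0.222,-0.357,0.118],"rot":[0,0,0],"fingers":-1},{"travel":[0.274,-0.37,0.142],"rot":[0,0,0],"fingers":-1},{"travel":[0.327,-0.375,0.166],"rot":[0,0,0],"fingers":-1}]'
python3 -m pendant '[{"travel":[0.053,0.005,0.025],"rot":[0,0,0],"fingers":-1},{"travel":[0.105,0.018,0.049],"rot":[0,0,0],"fingers":-1},{"travel":[0.154,0.041,0.072],"rot":[0,0,0],"fingers":-1},{"travel":[0.2,0.072,0.093],"rot":[0,0,0],"fingers":-1},{"travel":[0.24,0.11,0.112],"rot":[0,0,0],"fingers":-1},{"travel":[0.275,0.155,0.128],"rot":[0,0,0],"fingers":-1},{"travel":[0.303,0.205,0.141],"rot":[0,0,0],"fingers":-1},{"travel":[0.323,0.259,0.151],"rot":[0,0,0],"fingers":-1},{"travel":[0.336,0.316,0.157],"rot":[0,0,0],"fingers":-1},{"travel":[0.34,0.375,0.158],"rot":[0,0,0],"fingers":-1}]'
python3 - <<'E'
from h import *
s,p,Q=now(); print('tip',p+Q.apply(TT),tipw(np.pi),rel(tcp(tipw(np.pi)),PT,p,Q))
E
```

```text
clock: 8.0
tcp_pos: [0.6145, 0.074, 0.1189]
orientation: [-0.003, 0.976, 0.018, 0.216]
wrist_force: [-0.8, -0.3, 0.4]
finger_gap: 0.0203
grip_force: 78.7
clock: 9.0
tcp_pos: [0.6605, 0.0297, 0.119]
orientation: [-0.003, 0.976, 0.017, 0.216]
wrist_force: [0.3, -0.6, -0.5]
finger_gap: 0.0205
grip_force: 78.5
tip [0.7431 0.0343 0.0102] [0.7435 0.0346 0.011 ] (array([ 0.006, -0.   , -0.004]), array([0.002, 0.   , 0.001]))
```

Tracking is within 1 mm. Next is the second half of turn one.

```bash
python3 -m pendant '[{"travel":[-0.004,0.059,-0.002],"rot":[0,0,0],"fingers":-1},{"travel":[-0.017,0.116,-0.008],"rot":[0,0,0],"fingers":-1},{"travel":[-0.037,0.17,-0.017],"rot":[0,0,0],"fingers":-1},{"travel":[-0.065,0.22,-0.03],"rot":[0,0,0],"fingers":-1},{"travel":[-0.1,0.265,-0.046],"rot":[0,0,0],"fingers":-1},{"travel":[-0.14,0.303,-0.065],"rot":[0,0,0],"fingers":-1},{"travel":[-0.186,0.334,-0.087],"rot":[0,0,0],"fingers":-1},{"travel":[-0.235,0.357,-0.11],"rot":[0,0,0],"fingers":-1},{"travel":[-0.287,0.37,-0.134],"rot":[0,0,0],"fingers":-1},{"travel":[-0.34,0.375,-0.158],"rot":[0,0,0],"fingers":-1}]'
python3 -m pendant '[{"travel":[-0.053,-0.005,-0.025],"rot":[0,0,0],"fingers":-1},{"travel":[-0.105,-0.018,-0.049],"rot":[0,0,0],"fingers":-1},{"travel":[-0.154,-0.041,-0.072],"rot":[0,0,0],"fingers":-1},{"travel":[-0.2,-0.072,-0.093],"rot":[0,0,0],"fingers":-1},{"travel":[-0.24,-0.11,-0.112],"rot":[0,0,0],"fingers":-1},{"travel":[-0.275,-0.155,-0.128],"rot":[0,0,0],"fingers":-1},{"travel":[-0.303,-0.205,-0.141],"rot":[0,0,0],"fingers":-1},{"travel":[-0.323,-0.259,-0.151],"rot":[0,0,0],"fingers":-1},{"travel":[-0.336,-0.316,-0.157],"rot":[0,0,0],"fingers":-1},{"travel":[-0.34,-0.375,-0.158],"rot":[0,0,0],"fingers":-1}]'
python3 st.py
python3 - <<'E'
from h import *
s,p,Q=now(); print('tip',p+Q.apply(TT),tipw(0),rel(tcp(tipw(0)),PT,p,Q))
out=[]
for c,x0,y0 in(('top',200,90),('scene',170,180)):
    i=cv2.imread(f'pics/st_{c}.png'); out.append(cv2.resize(i[y0:y0+150,x0:x0+130],None,fx=3,fy=3))
cv2.imwrite('pics/pan2.png',np.hstack(out))
E
```

```text
clock: 10.0
tcp_pos: [0.6163, -0.0164, 0.1191]
orientation: [-0.003, 0.976, 0.017, 0.216]
wrist_force: [-0.3, 0.1, -1.1]
finger_gap: 0.0204
grip_force: 78.4
clock: 11.0
tcp_pos: [0.5708, 0.0278, 0.1193]
orientation: [-0.003, 0.976, 0.017, 0.217]
wrist_force: [0.3, 0.7, -0.1]
finger_gap: 0.0204
grip_force: 78.4
top 0.69 131
scene 0.77 213
axis [-0.6217 -0.0218  0.783 ] lean 38.46812739878614 az 2.0075864292285197 off [ 0.0036  0.0039  0.0018 -0.0008] tmin -0.14160736105773872 -0.13314549436889042
clock 11.0 tip [0.653  0.0315 0.013 ] nominal [0.6533 0.0315 0.0125] toolframe ax [-0.2318  0.0014 -0.9728] tip [ 0.0296 -0.001   0.1317]
tip [0.6535 0.0323 0.0105] [0.6535 0.0314 0.011 ] (array([ 0.002,  0.009, -0.004]), array([ 0.001, -0.001,  0.002]))
```

View pics/pan2.png

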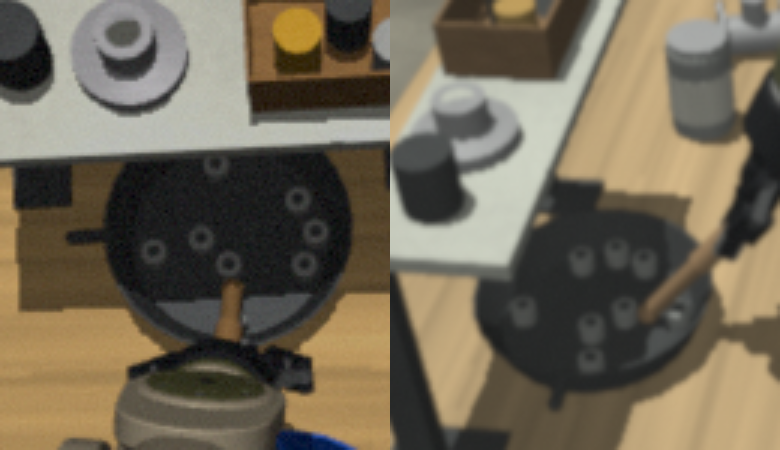

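After turn one all eight bushes are still in the pan and most have moved, but the far one (about (215,165) in the left panel) has barely shifted. I'll stretch the far half of turn two by 8 mm to catch it.

```bash
python3 -m pendant '[{"travel":[0.004,-0.059,0.002],"rot":[0,0,0],"fingers":-1},{"travel":[0.017,-0.116,0.008],"rot":[0,0,0],"fingers":-1},{"travel":[0.037,-0.17,0.017],"rot":[0,0,0],"fingers":-1},{"travel":[0.065,-0.22,0.03],"rot":[0,0,0],"fingers":-1},{"travel":[0.1,-0.265,0.046],"rot":[0,0,0],"fingers":-1},{"travel":[0.14,-0.303,0.065],"rot":[0,0,0],"fingers":-1},{"travel":[0.186,-0.334,0.087],"rot":[0,0,0],"fingers":-1},{"travel":[0.235,-0.357,0.11],"rot":[0,0,0],"fingers":-1},{"travel":[0.287,-0.37,0.134],"rot":[0,0,0],"fingers":-1},{"travel":[0.34,-0.375,0.158],"rot":[0,0,0],"fingers":-1}]'
python3 -m pendant '[{"travel":[0.063,0.005,0.029],"rot":[0,0,0],"fingers":-1},{"travel":[0.124,0.018,0.058],"rot":[0,0,0],"fingers":-1},{"travel":[0.182,0.041,0.085],"rot":[0,0,0],"fingers":-1},{"travel":[0.235,0.072,0.11],"rot":[0,0,0],"fingers":-1},{"travel":[0.283,0.11,0.132],"rot":[0,0,0],"fingers":-1},{"travel":[0.324,0.155,0.151],"rot":[0,0,0],"fingers":-1},{"travel":[0.357,0.205,0.166],"rot":[0,0,0],"fingers":-1},{"travel":[0.381,0.259,0.178],"rot":[0,0,0],"fingers":-1},{"travel":[0.396,0.316,0.184],"rot":[0,0,0],"fingers":-1},{"travel":[0.4,0.375,0.187],"rot":[0,0,0],"fingers":-1}]'
python3 -m pendant '[{"travel":[-0.005,0.059,-0.002],"rot":[0,0,0],"fingers":-1},{"travel":[-0.02,0.116,-0.009],"rot":[0,0,0],"fingers":-1},{"travel":[-0.044,0.17,-0.02],"rot":[0,0,0],"fingers":-1},{"travel":[-0.076,0.22,-0.036],"rot":[0,0,0],"fingers":-1},{"travel":[-0.117,0.265,-0.055],"rot":[0,0,0],"fingers":-1},{"travel":[-0.165,0.303,-0.077],"rot":[0,0,0],"fingers":-1},{"travel":[-0.219,0.334,-0.102],"rot":[0,0,0],"fingers":-1},{"travel":[-0.277,0.357,-0.129],"rot":[0,0,0],"fingers":-1},{"travel":[-0.338,0.37,-0.158],"rot":[0,0,0],"fingers":-1},{"travel":[-0.4,0.375,-0.187],"rot":[0,0,0],"fingers":-1}]'
python3 -m pendant '[{"travel":[-0.053,-0.005,-0.025],"rot":[0,0,0],"fingers":-1},{"travel":[-0.105,-0.018,-0.049],"rot":[0,0,0],"fingers":-1},{"travel":[-0.154,-0.041,-0.072],"rot":[0,0,0],"fingers":-1},{"travel":[-0.2,-0.072,-0.093],"rot":[0,0,0],"fingers":-1},{"travel":[-0.24,-0.11,-0.112],"rot":[0,0,0],"fingers":-1},{"travel":[-0.275,-0.155,-0.128],"rot":[0,0,0],"fingers":-1},{"travel":[-0.303,-0.205,-0.141],"rot":[0,0,0],"fingers":-1},{"travel":[-0.323,-0.259,-0.151],"rot":[0,0,0],"fingers":-1},{"travel":[-0.336,-0.316,-0.157],"rot":[0,0,0],"fingers":-1},{"travel":[-0.34,-0.375,-0.158],"rot":[0,0,0],"fingers":-1}]'
python3 -m pendant '[{"travel":[0.002,-0.03,0.001],"rot":[0,0,0],"fingers":-1},{"travel":[0.003,-0.05,0.001],"rot":[0,0,0],"fingers":-1},{"travel":[0.003,-0.05,0.001],"rot":[0,0,0],"fingers":-1}]'
python3 st.py
python3 - <<'E'
from h import *
s,p,Q=now(); tip=p+Q.apply(TT); print('tip',tip,tipw(0),'up',rel(p+[0,0,.1],PT,p,Q))
out=[]
for c,x0,y0 in(('top',200,90),('scene',170,180)):
    i=cv2.imread(f'pics/st_{c}.png'); out.append(cv2.resize(i[y0:y0+150,x0:x0+130],None,fx=3,fy=3))
cv2.imwrite('pics/pan3.png',np.hstack(out))
E
```

```text
clock: 12.2
tcp_pos: [0.6144, 0.0741, 0.1188]
orientation: [-0.003, 0.976, 0.018, 0.216]
wrist_force: [-1.4, 0.1, 2.0]
finger_gap: 0.0204
grip_force: 78.6
clock: 13.2
tcp_pos: [0.6685, 0.0299, 0.1189]
orientation: [-0.003, 0.976, 0.017, 0.216]
wrist_force: [-0.6, 0.3, 0.2]
finger_gap: 0.0206
grip_force: 78.5
clock: 14.2
tcp_pos: [0.6161, -0.0163, 0.119]
orientation: [-0.003, 0.976, 0.017, 0.216]
wrist_force: [-0.3, 0.1, -1.4]
finger_gap: 0.02
grip_force: 78.5
clock: 15.2
tcp_pos: [0.5705, 0.0278, 0.1191]
orientation: [-0.003, 0.976, 0.017, 0.217]
wrist_force: [0.7, -0.4, 0.2]
finger_gap: 0.0203
grip_force: 78.6
clock: 15.5
tcp_pos: [0.5709, 0.0336, 0.1191]
orientation: [-0.003, 0.976, 0.018, 0.217]
wrist_force: [0.7, 0.3, 0.4]
finger_gap: 0.0204
grip_force: 78.6
scene 0.57 0
tip [0.6535 0.0377 0.0103] [0.6535 0.0314 0.011 ] up (array([ 0.352,  0.002, -0.755]), array([ 0.002, -0.   ,  0.001]))Traceback (most recent call last):
  File "st.py", line 19, in <module>
    t=(S-b)@a; print('axis',a,'lean',np.degrees(np.arccos(a[2])),'az',np.degrees(np.arctan2(-a[1],-a[0])),'off',f.x,'tmin',t.min(),np.percentile(t,1))
                                                                                                                           ~~~~~^^
    return umr_minimum(a, axis, None, out, keepdims, initial, where)
ValueError: zero-size array to reduction operation minimum which has no identity
```

View pics/pan3.png

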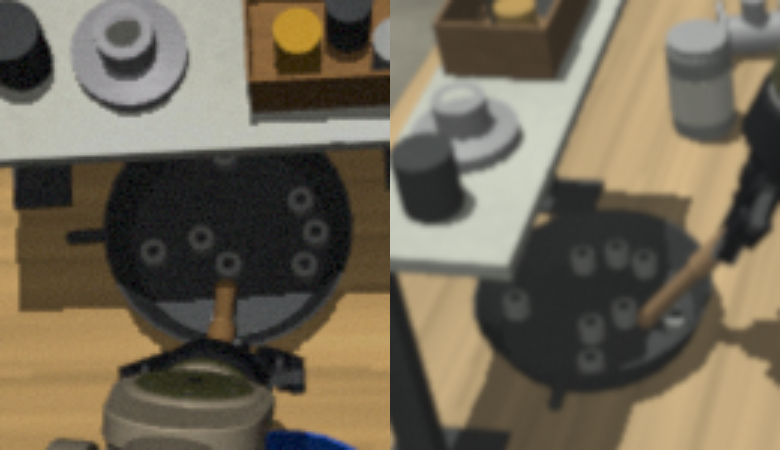

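All eight bushes are in the pan. I'll measure how far they shifted from the two pictures, using each bush top at z = 23 mm.

Run:
```python
from h import *
from scipy.optimize import linear_sum_assignment as H
def w(L): return np.array([ray('scene',((x-390)/3+170,y/3+180),.023)[:2] for x,y in L])-C
a=w([(597,255),(574,283),(627,283),(665,290),(525,305),(568,320),(615,318),(597,348)])
b=w([(582,252),(616,243),(644,255),(515,296),(625,305),(592,321),(590,350),(676,310)])
Rz=np.array([[np.cos(PY),np.sin(PY)],[-np.sin(PY),np.cos(PY)]]); a=a@Rz.T;b=b@Rz.T
print('before\n',a*1e3,'\nafter\n',b*1e3)
D=np.linalg.norm(a[:,None]-b,axis=2);i,j=H(D);print(D[i,j]*1e3,j)
```

```text
before
 [[ 10.7598 -57.1582]
 [ 22.289  -19.4453]
 [-24.4809 -23.9848]
 [-59.7776 -18.5229]
 [ 57.8536  11.6552]
 [ 15.8392  25.8662]
 [-23.8954  19.5711]
 [-16.9475  55.7098]] 
after
 [[ 25.301  -59.7741]
 [ -2.6751 -74.6498]
 [-31.6469 -61.2539]
 [ 69.7314   1.6152]
 [-28.9134   3.2025]
 [ -5.0317  25.033 ]
 [-11.6371  58.5379]
 [-74.2948   4.923 ]]
[22.0556 40.441  37.9518 27.5764 15.5526 20.8875 17.1205  6.0165] [1 0 2 7 3 5 4 6]
```

Every quarter has bushes that moved 15 mm or more. I'll lift and go back to the tin.

```bash
python3 -m pendant '[{"travel":[0.04,0,-0.1],"rot":[0,0,0],"fingers":-1},{"travel":[0.12,0,-0.27],"rot":[0,0,0],"fingers":-1},{"travel":[0.22,0,-0.48],"rot":[0,0,0],"fingers":-1},{"travel":[0.31,0,-0.68],"rot":[0,0,0],"fingers":-1},{"travel":[0.4,0,-0.88],"rot":[0,0,0],"fingers":-1},{"travel":[0.4,0,-0.88],"rot":[0,0,0],"fingers":-1}]'
python3 - <<'E'
from h import *
s,p,Q=now(); e=np.array([.4615,-.3234,.2373]); T=tool(16.6,25)
print(p,rel(p+(e-p)/3.2,Q,p,Q),'all',rel(e,T,p,Q))
E
```

```text
clock: 16.3
tcp_pos: [0.5719, 0.0329, 0.2396]
orientation: [-0.002, 0.975, 0.017, 0.22]
wrist_force: [1.5, -0.9, 0.5]
finger_gap: 0.0203
grip_force: 78.6
[0.5719 0.0329 0.2396] (array([-0.292,  0.917, -0.129]), array([0., 0., 0.])) all (array([-0.936,  2.935, -0.414]), array([ 0.106, -0.007, -0.219]))
```

```bash
for k in 1 2; do :; done; python3 -m pendant '[{"travel":[-0.07,0.23,-0.03],"rot":[0,0,0],"fingers":-1},{"travel":[-0.15,0.46,-0.06],"rot":[0,0,0],"fingers":-1},{"travel":[-0.22,0.69,-0.1],"rot":[0,0,0],"fingers":-1},{"travel":[-0.29,0.92,-0.13],"rot":[0,0,0],"fingers":-1}]' && python3 -m pendant '[{"travel":[-0.07,0.23,-0.03],"rot":[0,0,0],"fingers":-1},{"travel":[-0.15,0.46,-0.06],"rot":[0,0,0],"fingers":-1},{"travel":[-0.22,0.69,-0.1],"rot":[0,0,0],"fingers":-1},{"travel":[-0.29,0.92,-0.13],"rot":[0,0,0],"fingers":-1},{"travel":[-0.29,0.92,-0.13],"rot":[0,0,0],"fingers":-1}]'
python3 - <<'E'
from h import *
s,p,Q=now(); e=np.array([.4615,-.3234,.2373]); T=tool(16.6,25)
print(p,'all',rel(e,T,p,Q))
E
```

```text
clock: 16.7
tcp_pos: [0.5339, -0.079, 0.233]
orientation: [-0.003, 0.976, 0.017, 0.215]
wrist_force: [-0.5, -0.3, -1.3]
finger_gap: 0.0202
grip_force: 78.5
clock: 17.2
tcp_pos: [0.4998, -0.1929, 0.2327]
orientation: [-0.002, 0.976, 0.015, 0.215]
wrist_force: [0.8, 0.4, -0.8]
finger_gap: 0.0208
grip_force: 78.6
[ 0.4998 -0.1929  0.2327] all (array([-0.304,  1.078, -0.181]), array([ 0.106,  0.002, -0.224]))
```

```bash
python3 -m pendant '[{"travel":[-0.08,0.27,-0.05],"rot":[0.03,0,-0.055],"fingers":-1},{"travel":[-0.15,0.54,-0.09],"rot":[0.05,0,-0.11],"fingers":-1},{"travel":[-0.23,0.8,-0.14],"rot":[0.08,0,-0.165],"fingers":-1},{"travel":[-0.3,1,-0.18],"rot":[0.106,0,-0.224],"fingers":-1},{"travel":[-0.3,1,-0.18],"rot":[0.106,0,-0.224],"fingers":-1},{"travel":[-0.3,1,-0.18],"rot":[0.106,0,-0.224],"fingers":-1}]'
sed -i 's/range/range/' st.py; python3 st.py
python3 - <<'E'
from h import *
s,p,Q=now(); T=tool(16.6,25); g=np.array([.494,-.3125,.1187])
print(p,s['clock'],'tip',p+Q.apply(TT),'above',rel([.4615,-.3234,.2373],T,p,Q),'place',rel(g+[0,0,.002],T,p,Q))
E
```

```text
clock: 17.8
tcp_pos: [0.4631, -0.3112, 0.2374]
orientation: [-0.033, 0.966, 0.142, 0.213]
wrist_force: [0.6, 1.2, -1.0]
finger_gap: 0.0204
grip_force: 78.7
top 0.83 265
scene 0.69 215
axis [-0.5908 -0.1778  0.787 ] lean 38.093811798796715 az 16.754175309871943 off [-0.0005  0.0003  0.0015 -0.0017] tmin -0.13690024294759956 -0.13465519165435433
clock 17.8 tip [ 0.5419 -0.2854  0.1299] nominal [ 0.5415 -0.2855  0.1305] toolframe ax [-0.2277 -0.002  -0.9737] tip [ 0.0297 -0.0018  0.1317]
[ 0.4637 -0.3098  0.2385] 18.0 tip [ 0.5421 -0.2837  0.1298] above (array([-0.05 ,  0.104, -0.012]), array([-0.003,  0.   ,  0.005])) place (array([-0.201,  0.096,  0.99 ]), array([-0.003,  0.   ,  0.005]))
```

```bash
python3 -m pendant '[{"travel":[-0.05,0.1,-0.012],"rot":[0,0,0.005],"fingers":-1},{"travel":[-0.05,0.1,-0.01],"rot":[0,0,0.005],"fingers":-1},{"travel":[-0.07,0.1,0.15],"rot":[0,0,0.005],"fingers":-1},{"travel":[-0.095,0.1,0.32],"rot":[0,0,0.005],"fingers":-1},{"travel":[-0.12,0.1,0.49],"rot":[0,0,0.005],"fingers":-1},{"travel":[-0.15,0.098,0.66],"rot":[0,0,0.005],"fingers":-1},{"travel":[-0.175,0.096,0.82],"rot":[0,0,0.005],"fingers":-1},{"travel":[-0.195,0.096,0.93],"rot":[0,0,0.005],"fingers":-1},{"travel":[-0.201,0.096,0.99],"rot":[0,0,0.005],"fingers":-1},{"travel":[-0.201,0.096,0.99],"rot":[0,0,0.005],"fingers":-1}]'
python3 - <<'E'
from h import *
s,p,Q=now(); print(p,s['clock'],s['wrist_force'],'tip',p+Q.apply(TT))
out=[]
for c,x0,y0 in(('top',360,160),('scene',260,130)):
    i,_=env.read_camera(c); out.append(cv2.resize(i[y0:y0+120,x0:x0+120],None,fx=3.3,fy=3.3))
cv2.imwrite('pics/place.png',np.hstack(out))
E
```

```text
clock: 19.0
tcp_pos: [0.4939, -0.3137, 0.1201]
orientation: [-0.033, 0.966, 0.141, 0.214]
wrist_force: [-0.4, -0.9, -0.6]
finger_gap: 0.0205
grip_force: 78.7
[ 0.4939 -0.3137  0.1201] 19.0 [-0.3849 -0.9189 -0.6277] tip [ 0.5724 -0.2878  0.0113]
```

View pics/place.png

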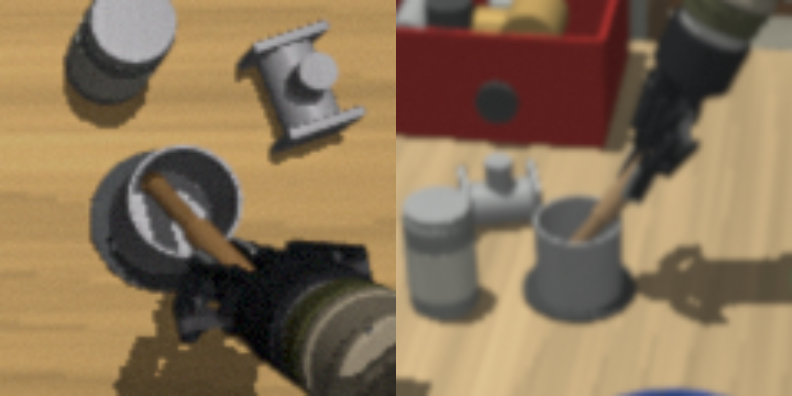

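The stick is back in its starting position in the tin, with the tip at about (150,185) in the left panel. I'll release and back out along the tool axis.

```bash
python3 -m pendant '[{"travel":[0,0,0],"rot":[0,0,0],"fingers":1},{"travel":[0,0,0],"rot":[0,0,0],"fingers":1},{"travel":[0,0,0],"rot":[0,0,0],"fingers":1},{"travel":[0,0,0],"rot":[0,0,0],"fingers":1},{"travel":[0,0,0],"rot":[0,0,0],"fingers":1},{"travel":[0,0,0],"rot":[0,0,0],"fingers":1},{"travel":[0,0,0],"rot":[0,0,0],"fingers":1}]' && python3 -m pendant '[{"travel":[0,0,-0.15],"rot":[0,0,0],"fingers":1},{"travel":[0,0,-0.35],"rot":[0,0,0],"fingers":1},{"travel":[0,0,-0.6],"rot":[0,0,0],"fingers":1},{"travel":[0,0,-0.8],"rot":[0,0,0],"fingers":1},{"travel":[0,0,-1],"rot":[0,0,0],"fingers":1},{"travel":[0,0,-1],"rot":[0,0,0],"fingers":1},{"travel":[0,0,-1],"rot":[0,0,0],"fingers":1}]'
python3 - <<'E'
from h import *
out=[]
for c in('top','scene'):
    i,_=env.read_camera(c); i=i[90:330,180:500]; out.append(cv2.resize(i,None,fx=1.25,fy=1.25))
cv2.imwrite('pics/end.png',np.hstack(out))
E
```

```text
clock: 19.8
tcp_pos: [0.494, -0.3142, 0.121]
orientation: [-0.032, 0.966, 0.141, 0.214]
wrist_force: [-0.0, 0.1, -1.0]
finger_gap: 0.0852
grip_force: 0.0
clock: 20.5
tcp_pos: [0.4456, -0.3292, 0.2298]
orientation: [-0.032, 0.966, 0.141, 0.214]
wrist_force: [0.5, -0.8, 0.9]
finger_gap: 0.0856
grip_force: 0.0
```

View pics/end.png

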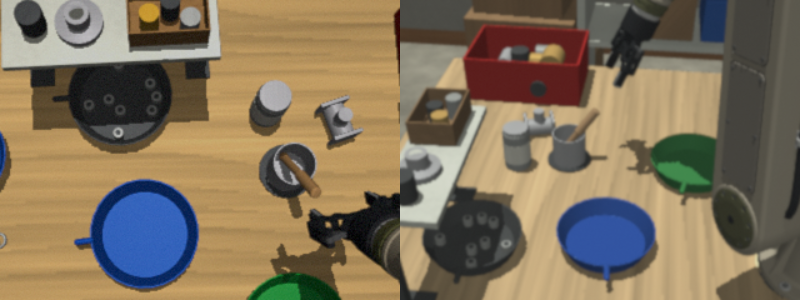

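The stick stands in the tin with its handle at about (305,180) in the left panel. The gripper is clear, the can and manifold have not moved, and the bushes are all in the pan.

```bash
python3 -c "
from workcell import env
print(env.hand_in())"
```

```text
the job is handed in; nothing more can be done
None
```

I stirred the bushes two full clockwise turns and stood the stick back in its tin; all eight bushes stayed in the pan, each quarter had bushes that moved 15 mm or more, nothing else was touched as far as I could see, and I handed the job in at about 20.6 s.

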